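# Put the power bank on charge

### The job

Put the power bank on charge: lift it out from under the sliding pen tray of the storage box, and lay it flat inside the lips of the charging pad on the dock, set down and not dropped. Then turn the dial so that its pointer stands at the long mark. Leave the stapler and the remote control in the box and the mug and pen pot where they stand.

Things in the scene. Friction and masses are not known exactly. Their poses are not given: they have to be found in the camera images.
- bin: White open storage box fixed to the desk, left or right of the robot, yaw up to 0.3 rad: 268 mm (x) by 290 mm (y), 72 mm high, walls and floor 5 mm thick. Origin: centre of its underside, on the desk. Three things lie on its floor in lanes 76 mm apart along its x, in any order, long sides along its y to 0.08 rad.
- bin_in (a point): Centre of the box's inner floor, 5 mm above the desk; axes as the box.
- tray (a joint): Sliding pen tray: position of its middle along the box's y, in m; 0 is the middle of the box, end stops at -0.11 and +0.11. Starts within 0.05 of the middle, over the power bank. It stays where it is left; 2 to 3 N push it.
- tray_mid (a point): Middle of the underside of the pen tray, a wooden trough bridging the box: 268 mm along the box's x, 60 mm along its y, 26 mm high, underside 72.5 mm and top 98.5 mm above the desk. It slides on the rims along the box's y and cannot lift off; its pens are fixed in it. At an end stop it covers the last 60 mm of the box's 280 mm inside length.
- power_bank: Power bank: plain black rounded slab, 130 mm long (y), 42 mm wide (x), 26 mm high, 0.18 to 0.37 kg, steel socket in one end, four white dots beside it. The shortest of the three things in the box, flat on its floor, its middle up to 30 mm off the box's middle along y. Origin: centre of its underside. Either end may point either way on the dock.
- remote: Black remote control, 180 mm long (y), 44 mm wide, 20 mm high, rows of grey buttons; it lies in the box. Origin: centre of its underside.
- stapler: Black and steel desk stapler, 150 mm long (y), 36 mm wide, about 58 mm high; it stands in the box. Origin: centre of its underside.
- dock: Charging dock: aluminium slab fixed to the desk on the other side from the box, 110 mm (x) by 270 mm (y), 14 mm high, yaw up to 0.4 rad, x roughly away from the robot. The charging pad is towards its -y end, the dial towards its +y end. Origin: centre of its underside.
- dock_pad (a point): Centre of the charging pad's top, 14 mm above the desk, 57 mm from the dock's origin to its -y; axes as the dock. The power bank lies here with its long side along y. Lips 8 mm high stand at both ends and for 26 mm along the sides from each end (open between), leaving 146 mm along y and 58 mm along x.
- dial (a joint): Dial angle in rad, growing clockwise seen from above, 0 to 2.3, starting between 0 and 0.75; stays where it is left (friction 0.05 N m, no click). Short marks at 0, 0.7 and 2.1, the long mark at 1.4. At 0 the pointer points to the dock's -x, at 1.57 to the dock's +y.
- dial_grip (a point): On the dial's axis at gripping height, 51 mm above the desk, 69 mm from the dock's origin to its +y. The dial is a disc of radius 26 mm, top 28 mm above the desk, with an upright bar to grip across: 49 mm long, 14 mm thick, top 58 mm above the desk; a white line marks its pointer end (-x of this point, which turns with it). Round it lie black marks, three 7 mm and one 22 mm long.
- mug: White mug, radius 40 mm, 95 mm high, handle reaching 37 mm out to its +y, standing behind the charging pad, 118 to 135 mm from it to the dock's +x. Origin: centre of its underside.
- pen_pot: Dark metal pen pot, radius 35 mm, 100 mm high, pens up to 180 mm high, standing between box and dock, farther from the robot. Origin: centre of its underside.
There are look-alikes about, which are no part of the job. What is shaped like the stapler but pink is not meant.

How it is judged:
By the outcome, as a careful person would: the job done as asked, in the order asked, and still so for the second after the job is handed in, with the robot touching nothing.
It also fails if it takes over 64 s, if anything falls off the work surface, if the arm or the gripper's body presses on something with over 40 N, if the wrist force passes 120 N, or if a joint passes its speed limit or range.

### The arm

A 6-joint arm with a two-finger parallel gripper is mounted at the origin on the work surface. World frame = base frame: x ahead of the robot, y to its left, z up, the work surface at z = 0. Lengths are in m, angles in degrees, forces in N, time in s.
With the tool pointing down it reaches from about 0.35 to 0.875 m from the base axis. Payload 4.2 kg.
Tool frame: the origin (TCP) lies where the fingers leave the gripper's body, on its centre line; the fingertips stand 70 mm ahead of it and the grasp point (between the pads) lies 51 mm ahead of it; z points along the fingers, y is the direction in which the jaws open and shut (so a half turn about z gives the same grasp; the last joint's range is limited). The gripper opens to 87 mm and grips with 3 to 60 N. Pads are 19 mm wide; open, the fingers measure 117 mm over their backs; the gripper's body (75 mm by 190 mm) begins 51 mm behind the grasp point.
Start: joints at [88.614, 22.042, 0.453, 0, -68.411, -14.817], TCP at [0.174, 0.6, 0.292] pointing down, gripper open.
Joint ranges: [-179.83, 179.83], [-69.29, 118.12], [-61.27, 80.66], [-181.25, 117.63], [-171.15, -9.14], [-177.46, 177.46]. Speed limits (degrees/s): [159.86, 159.86, 180, 180, 180, 180].

### API

Orientations are given as a 3x3 rotation matrix whose columns are the frame's x, y, z axes.
In Python, from station import sense, capture, camera_model, finish_job gives the robot as it stands.
- The arm moves only by the shell command python3 -m inch 'ROWS'. ROWS is JSON, a list of rows, each an object with "hand": the closure, from 0 (fully open) to 1 (shut); "slide": the shift along the world's x, y, z in cm, a list of three; "yaw": the turn about the world's z in rad. A call has 1 to 10 rows; each row is the pose to reach, as a shift and turn from the pose commanded when the call began; what a row does not reach only later rows make up. A row lasts 1/8 s, in which the tool goes at most 62.5 mm and 10.7 degrees, less where a joint would pass 70% of its speed; a pose out of reach is approached as far as the arm can. A call with a gripper value outside its range is refused whole. The fingers move at their own pace and stop on an object; the grip force is fixed at half the most. Time passes only in rows, so rows that repeat a pose let the fingers close. It gives the time, the measured TCP pose, the force and the opening at its end, in the units of the state.
- sense(): the state, without advancing time (a new reading comes with each control period).
- capture(name): name is "scene" or "top"; returns the picture (400x640x3 uint8, blue, green, red); there is no depth.
- camera_model(name): a dict with "mtx" (3x3 intrinsics, pixels), "k1" (the pictures are not rectified: a ray, as slopes to the right and down, at radius r is drawn at 1 + k1 r^2 times it, then the intrinsics apply), "xyz" and "orientation" of the camera in the world. Camera axes: x right, y up, looking along -z (the intrinsics and any distortion apply to the point x, -y, -z); pixel columns grow to the right and rows downward; lengths in m; the calibration is good to about 2 mm. A picture is of the moment at which its call begins. camera_model takes no time and is no camera call.
- finish_job(): hands the job in, once; it reports no verdict.
The state is a dict: "time_s": time; "joints": joint angles; "joint_velocities": joint speeds; "effort": joint torques, N m; "tcp_pos": TCP position; "ee_rot": TCP orientation; "wrist_force": force on the tool from outside, world axes, zero at the start; "moment": the same for the moment, N m; "gripper_width": opening from 0.0 (shut) to 1.0 (fully open).
Only numpy, scipy, OpenCV 4.12 (cv2) and the standard library are available. Lean on these libraries where they do the work, as an engineer would, in place of code of your own. Each camera call takes 0.05 s, during which the arm holds its last target. There are 200 camera calls.

## Working session

There is one attempt and no reset: what is moved stays moved. The work goes in short steps, Python scripts to look and compute and a shell command to move; the robot and the scene stay as the last step left them, time stands still between calls to the robot, and variables do not carry over. Pictures are saved under pics/ and viewed, about 8 in all and at most 12, crops included, and the job is handed in when it is done.

```bash
mkdir -p pics; cat > h.py <<'E'
import numpy as np, cv2
from station import sense, capture, camera_model, finish_job
def ray(cam,u,v):
    m=camera_model(cam);K=np.array(m["mtx"]);R=np.array(m["orientation"])
    d=np.array([(u-K[0,2])/K[0,0],(v-K[1,2])/K[1,1]]);s=d.copy()
    for _ in range(20): s=d/(1+m["k1"]*(s@s))
    return np.array(m["xyz"]),R@np.array([s[0],-s[1],-1])
def at(cam,u,v,z):
    o,d=ray(cam,u,v); return (o+d*(z-o[2])/d[2])
def px(cam,p):
    m=camera_model(cam);K=np.array(m["mtx"]);R=np.array(m["orientation"])
    q=R.T@(np.array(p)-np.array(m["xyz"]));s=np.array([q[0]/-q[2],-q[1]/-q[2]]);s=s*(1+m["k1"]*(s@s))
    return K[0,0]*s[0]+K[0,2],K[1,1]*s[1]+K[1,2]
def shot(cam,name,crop=None,f=1):
    im=capture(cam)
    if crop: x0,y0,x1,y1=crop; im=im[y0:y1,x0:x1]
    cv2.imwrite("pics/"+name,cv2.resize(im,None,fx=f,fy=f,interpolation=cv2.INTER_CUBIC))
E
python3 - <<'E'
from h import *
s=sense();print(s)
for c in("scene","top"): print(c,camera_model(c)); shot(c,c+"0.png",f=1.25)
E
```

```text
{'time_s': 0.0, 'joints': array([ 8.86143537e+01,  2.20912509e+01,  3.80077627e-01, -2.84419279e-02,
       -6.84090698e+01, -1.48171537e+01]), 'joint_velocities': array([-0.04420474,  0.02009608,  0.01627619,  0.15621287, -0.03649815,
        0.06684774]), 'effort': array([ 3.72450249e-04, -3.90657520e+01,  1.87400919e+01,  4.21957880e+00,
        1.09862076e-02, -1.98451899e-04]), 'tcp_pos': array([0.17424495, 0.59976248, 0.29115771]), 'ee_rot': array([[ 9.60228952e-01, -2.79213356e-01, -5.12187558e-04],
       [-2.79213811e-01, -9.60226688e-01, -2.08681970e-03],
       [ 9.08517673e-05,  2.14683453e-03, -9.99997691e-01]]), 'wrist_force': array([-0.24557418, -0.89893991,  0.67907736]), 'moment': array([ 0.02218749,  0.01266318, -0.01894715]), 'gripper_width': 1.000265296455127}
scene {'mtx': array([[487.87881584,   0.        , 326.8685988 ],
       [  0.        , 487.87881584, 194.43179754],
       [  0.        ,   0.        ,   1.        ]]), 'k1': -0.14361751107716866, 'xyz': array([ 1.16282459, -1.16097308,  0.89111759]), 'orientation': array([[ 0.84825417, -0.30926795,  0.42990487],
       [ 0.5291046 ,  0.46018306, -0.7129375 ],
       [ 0.02265378,  0.83221685,  0.55398729]])}
top {'mtx': array([[478.28284603,   0.        , 318.53458387],
       [  0.        , 478.28284603, 197.98021557],
       [  0.        ,   0.        ,   1.        ]]), 'k1': -0.0857743728744838, 'xyz': array([ 0.34231991, -0.11237044,  1.49322641]), 'orientation': array([[-0.02701507,  0.99112961, -0.13012408],
       [-0.99944971, -0.0292866 , -0.01557445],
       [-0.01924719,  0.12963173,  0.99137539]])}
```

View pics/top0.png

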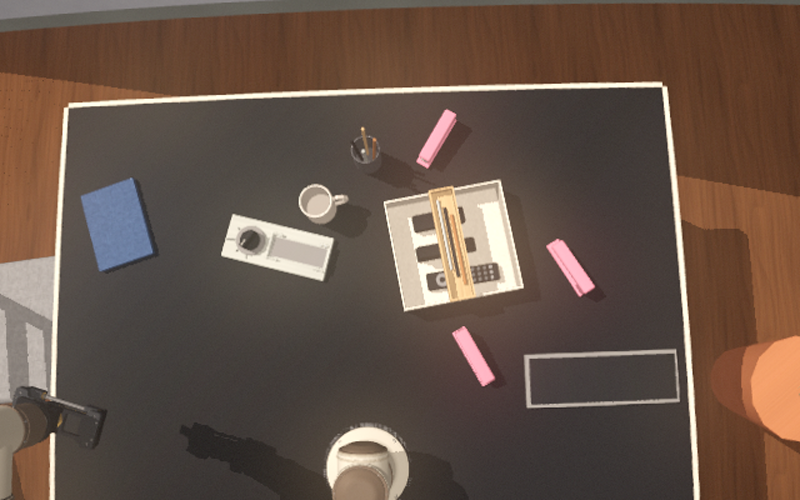

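View pics/scene0.png

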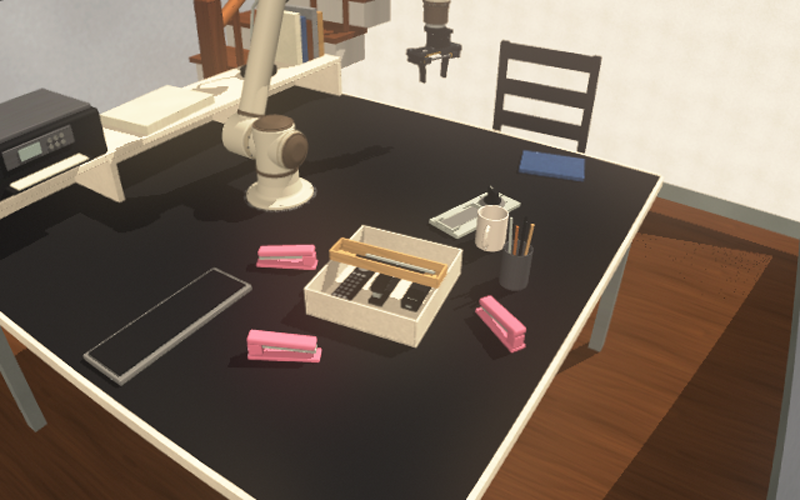

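The top view shows the box at about (455,245)/1.25, the dock at (278,247)/1.25 and pink decoy staplers outside the box. In the box, the bottom item (460,278) has buttons, so it is the remote. The middle (445,250) and top (438,220) items still need telling apart, so I'll take close crops.

```bash
python3 - <<'E'
from h import *
a=capture("top")
b=cv2.resize(a[140:255,300:425],None,fx=5,fy=5,interpolation=cv2.INTER_CUBIC)
d=cv2.resize(a[160:235,170:275],None,fx=7,fy=7,interpolation=cv2.INTER_CUBIC)
cv2.imwrite("pics/bin1.png",b);cv2.imwrite("pics/dock1.png",d)
E
```

```text
(no output)
```

View pics/bin1.png

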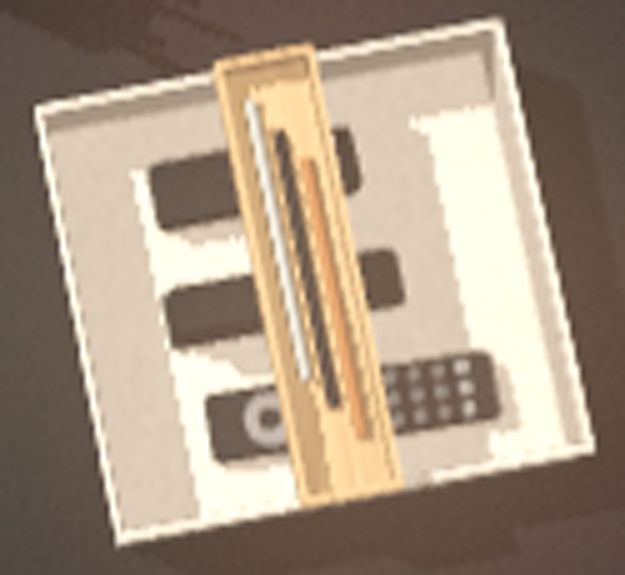

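View pics/dock1.png

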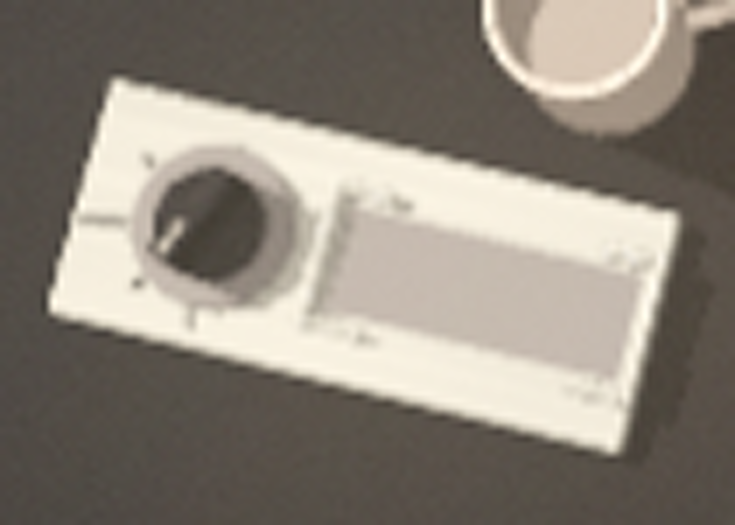

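Lengths in the crop, scaled by the 180 mm remote at 293 px:

| Item | Length (px) | Length (mm) | Reading |
|---|---|---|---|
| Top | 211 | 130 | power bank, crop (254,180), far lane |
| Middle | 241 | 148 | stapler |
| Bottom | 293 | 180 | remote, with buttons |

Now the geometry.

```bash
cat > geo.py <<'E'
from h import *
B=lambda u,v,z:at("top",300+(u+.5)/5-.5,140+(v+.5)/5-.5,z)
D=lambda u,v,z:at("top",170+(u+.5)/7-.5,160+(v+.5)/7-.5,z)
def rect(P,n,z):
    P=np.array(P);tl,tr,br,bl=P
    print(n,"c",P.mean(0).round(4),"len y",np.linalg.norm(tl-tr).round(4),np.linalg.norm(bl-br).round(4),"len x",np.linalg.norm(tl-bl).round(4),np.linalg.norm(tr-br).round(4))
    d=(tl-tr)+(bl-br); yaw=np.arctan2(-d[0],d[1]); print("  yaw",yaw.round(4)); return P.mean(0),yaw
bc,by=rect([B(*p,.072) for p in[(37,105),(500,20),(593,455),(120,545)]],"bin",.072)
tc,ty=rect([B(*p,.0985) for p in[(215,60),(310,43),(400,488),(303,505)]],"tray",.0985)
pc,py=rect([B(*p,.031) for p in[(150,168),(345,127),(359,192),(162,230)]],"bank",.031)
dc,dy=rect([D(*p,.014) for p in[(115,78),(680,213),(622,455),(50,312)]],"dock",.014)
def R(a): return np.array([[np.cos(a),-np.sin(a)],[np.sin(a),np.cos(a)]])
print("tray in bin",R(by).T@(tc-bc)[:2],"bank in bin",R(by).T@(pc-bc)[:2])
pad=dc[:2]+R(dy)@[0,-.057]; dial=dc[:2]+R(dy)@[0,.069]
print("pad",pad,"dial",dial)
pm=np.mean([D(*p,.014) for p in[(340,205),(640,283),(605,375),(318,315)]],0);print("pad seen",pm)
for n,p,z in[("m0",(192,318),.014),("m.7",(138,283),.014),("m1.4",(100,219),.014),("m2.1",(150,160),.014),("ptr in",(182,219),.058),("ptr out",(157,250),.058)]:
    w=D(*p,z)[:2]-dial; l=R(dy).T@w; print(n,l.round(4),"ang",np.arctan2(l[1],-l[0]).round(3))
mc=at("top",253.5,161.5,.095);print("mug(top c)",mc, "rel pad in dock",R(dy).T@(mc[:2]-pad))
pp=at("top",366/1.25,150/1.25,.1);print("pot",pp)
E
python3 geo.py
```

```text
bin c [ 0.5331 -0.2209  0.072 ] len y 0.2865 0.2861 len x 0.2701 0.2694
  yaw 0.1565
tray c [ 0.534  -0.2155  0.0985] len y 0.0576 0.0574 len x 0.269 0.2694
  yaw 0.1471
bank c [ 0.6018 -0.1901  0.031 ] len y 0.124 0.1244 len x 0.0397 0.0418
  yaw 0.1717
dock c [0.5479 0.2155 0.014 ] len y 0.2669 0.2687 len x 0.1102 0.1113
  yaw -0.2671
tray in bin [0.00170475 0.00527603] bank in bin [0.07267253 0.01971421]
pad [0.53286833 0.16048665] dial [0.5661297  0.28201723]
pad seen [0.53250418 0.16529028 0.014     ]
m0 [-0.0423  0.0007] ang 0.016
m.7 [-0.0329  0.029 ] ang 0.723
m1.4 [-0.0089  0.054 ] ang 1.407
m2.1 [0.0225 0.0389] ang 2.095
ptr in [-0.0034  0.0037] ang 0.831
ptr out [-0.0192  0.0108] ang 0.513
mug(top c) [0.64166573 0.10121281 0.095     ] rel pad in dock [ 0.12058523 -0.02845106]
pot [ 0.76437705 -0.01935774  0.1       ]
```

Sizes check out to a few mm, and the marks read 0, 0.7, 1.4 and 2.1 as they should. The bank sits at box (0.073, +0.020), so I'll push the tray to box -y. The mug's near edge is 80 mm from the pad and it is 95 mm high. The gripper body needs 95 mm there, so I'll grip the bank high to keep the TCP at about 0.099 when placing it. Setting out to the +y side of the tray with the fingers shut.

```bash
python3 -m inch '[{"hand":1,"slide":[34.9,-76,0],"yaw":-1.125},{"hand":1,"slide":[34.9,-76,0],"yaw":-1.125},{"hand":1,"slide":[34.9,-76,0],"yaw":-1.125},{"hand":1,"slide":[34.9,-76,0],"yaw":-1.125},{"hand":1,"slide":[34.9,-76,0],"yaw":-1.125},{"hand":1,"slide":[34.9,-76,0],"yaw":-1.125},{"hand":1,"slide":[34.9,-76,0],"yaw":-1.125},{"hand":1,"slide":[34.9,-76,0],"yaw":-1.125},{"hand":1,"slide":[34.9,-76,0],"yaw":-1.125},{"hand":1,"slide":[34.9,-76,0],"yaw":-1.125}]'
```

```text
time_s: 1.4
tcp_pos: [0.4356, 0.0302, 0.2925]
ee_rot: [[0.163, -0.987, 0.001], [-0.987, -0.163, 0.0], [-0.0, -0.001, -1.0]]
wrist_force: [0.3, 0.8, 0.8]
gripper_width: 0.018
```

```bash
python3 -m inch '[{"hand":1,"slide":[8.8,-19.1,0],"yaw":0},{"hand":1,"slide":[8.8,-19.1,0],"yaw":0},{"hand":1,"slide":[8.8,-19.1,0],"yaw":0},{"hand":1,"slide":[8.8,-19.1,0],"yaw":0},{"hand":1,"slide":[8.8,-19.1,-7],"yaw":0},{"hand":1,"slide":[8.8,-19.1,-13.5],"yaw":0},{"hand":1,"slide":[8.8,-19.1,-14],"yaw":0},{"hand":1,"slide":[8.8,-19.1,-14],"yaw":0}]'; python3 - <<'E'
from h import *
s=sense();print(s["tcp_pos"]);shot("top","push0.png",(290,130,430,260),4)
E
```

```text
time_s: 2.4
tcp_pos: [0.5237, -0.1589, 0.1525]
ee_rot: [[0.163, -0.987, -0.001], [-0.987, -0.163, -0.001], [0.001, 0.001, -1.0]]
wrist_force: [0.4, 0.9, 0.8]
gripper_width: 0.005
[ 0.52372463 -0.15889373  0.15248306]
```

```bash
python3 -m inch '[{"hand":1,"slide":[0.2,-1.2,-0.2],"yaw":0},{"hand":1,"slide":[0.4,-2.5,-0.2],"yaw":0},{"hand":1,"slide":[0.6,-3.8,-0.2],"yaw":0},{"hand":1,"slide":[0.8,-5.2,-0.2],"yaw":0},{"hand":1,"slide":[1.0,-6.6,-0.2],"yaw":0},{"hand":1,"slide":[1.25,-8,-0.2],"yaw":0},{"hand":1,"slide":[1.5,-9.4,-0.2],"yaw":0},{"hand":1,"slide":[1.7,-10.8,-0.2],"yaw":0},{"hand":1,"slide":[1.9,-12,-0.2],"yaw":0},{"hand":1,"slide":[1.9,-12,-0.2],"yaw":0}]'
```

```text
time_s: 3.7
tcp_pos: [0.5422, -0.2799, 0.15]
ee_rot: [[0.161, -0.987, -0.0], [-0.987, -0.161, -0.0], [0.0, 0.0, -1.0]]
wrist_force: [0.4, -0.3, 0.1]
gripper_width: 0.004
```

```bash
python3 -m inch '[{"hand":0.31,"slide":[-0.3,2,0],"yaw":0},{"hand":0.31,"slide":[-0.4,2.5,6],"yaw":0},{"hand":0.31,"slide":[-2,8,10],"yaw":0},{"hand":0.31,"slide":[-3,14,10],"yaw":0},{"hand":0.31,"slide":[-4,20,10],"yaw":0},{"hand":0.31,"slide":[-5,26,10],"yaw":0},{"hand":0.31,"slide":[-6,32,10],"yaw":0},{"hand":0.31,"slide":[-6,36,10],"yaw":0},{"hand":0.31,"slide":[-6,36,10],"yaw":0}]'; python3 - <<'E'
from h import *
print(sense()["tcp_pos"],sense()["gripper_width"])
a=capture("top")
cv2.imwrite("pics/bin2.png",cv2.resize(a[140:255,300:425],None,fx=5,fy=5,interpolation=cv2.INTER_CUBIC))
E
```

```text
time_s: 4.82
tcp_pos: [0.4812, 0.0842, 0.2504]
ee_rot: [[0.168, -0.986, 0.0], [-0.986, -0.168, 0.0], [-0.0, -0.001, -1.0]]
wrist_force: [0.2, 0.5, 0.7]
gripper_width: 0.687
[0.48116833 0.08417755 0.25040032] 0.6865621813037278
```

View pics/bin2.png

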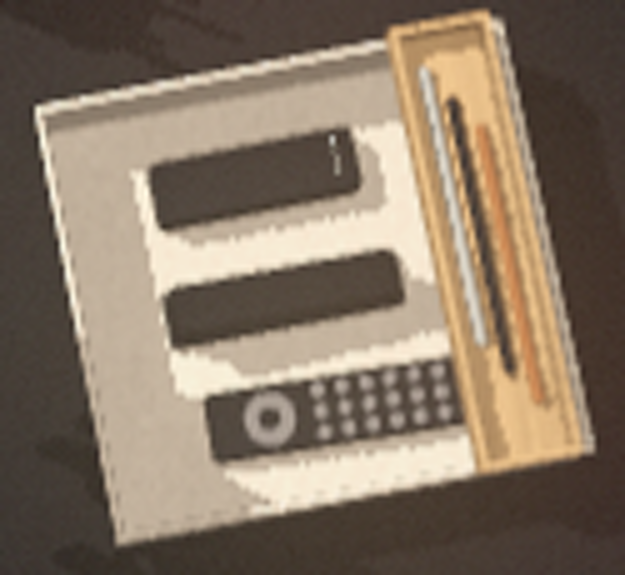

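The four dots are at crop (335,155) on the top-lane item, so the power bank is confirmed. The tray is clear at the -y end, and the bank's centre at crop (255,178) is unchanged. Going above it.

```bash
python3 -m inch '[{"hand":0.31,"slide":[12.1,-27.4,0],"yaw":0},{"hand":0.31,"slide":[12.1,-27.4,0],"yaw":0},{"hand":0.31,"slide":[12.1,-27.4,0],"yaw":0},{"hand":0.31,"slide":[12.1,-27.4,0],"yaw":0},{"hand":0.31,"slide":[12.1,-27.4,0],"yaw":0},{"hand":0.31,"slide":[12.1,-27.4,0],"yaw":0},{"hand":0.31,"slide":[12.1,-27.4,-5],"yaw":0},{"hand":0.31,"slide":[12.1,-27.4,-8],"yaw":0},{"hand":0.31,"slide":[12.1,-27.4,-8],"yaw":0},{"hand":0.31,"slide":[12.1,-27.4,-8],"yaw":0}]'; python3 - <<'E'
from h import *
print(sense()["tcp_pos"],sense()["gripper_width"])
shot("scene","g1.png",(240,130,400,280),4)
E
```

```text
time_s: 6.12
tcp_pos: [0.6037, -0.1927, 0.1719]
ee_rot: [[0.163, -0.987, 0.002], [-0.987, -0.163, -0.001], [0.001, -0.002, -1.0]]
wrist_force: [0.6, 0.0, -0.8]
gripper_width: 0.692
[ 0.6037109  -0.19271547  0.17189338] 0.6917652236850662
```

View pics/g1.png

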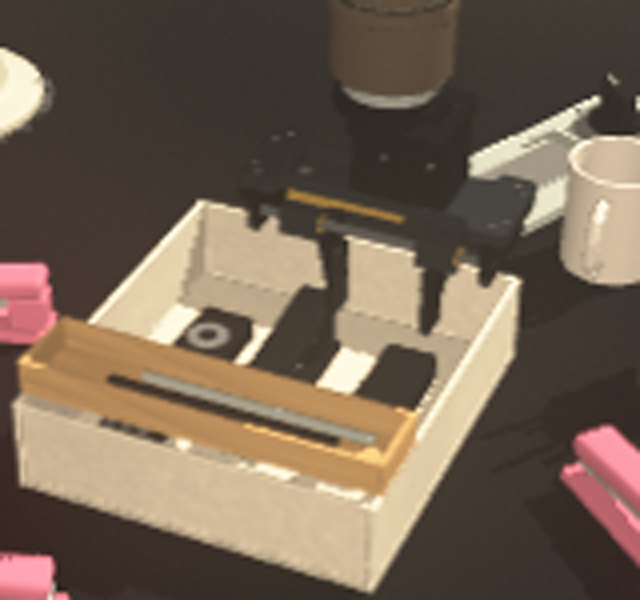

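The fingers at (330,310) and (430,300) straddle the bank's lane. The stapler stands in the middle lane and the bank lies flat in the right one. Descend.

```bash
python3 -m inch '[{"hand":0.31,"slide":[-0.1,0.2,-4],"yaw":0},{"hand":0.31,"slide":[-0.1,0.2,-6.5],"yaw":0},{"hand":0.31,"slide":[-0.1,0.2,-8],"yaw":0},{"hand":0.31,"slide":[-0.1,0.2,-8],"yaw":0},{"hand":0.31,"slide":[-0.1,0.2,-8],"yaw":0}]'; python3 -c "
from h import *
s=sense();print(s['tcp_pos'],s['wrist_force'])"
```

```text
time_s: 6.8
tcp_pos: [0.6032, -0.1909, 0.0918]
ee_rot: [[0.163, -0.987, 0.003], [-0.987, -0.163, -0.001], [0.001, -0.003, -1.0]]
wrist_force: [0.4, 0.3, -0.2]
gripper_width: 0.691
[ 0.60320263 -0.19094364  0.09178341] [ 0.3592548   0.26132649 -0.17355254]
```

```bash
python3 -m inch '[{"hand":0.31,"slide":[0,0,-0.2],"yaw":0},{"hand":0.8,"slide":[0,0,-0.2],"yaw":0},{"hand":0.8,"slide":[0,0,-0.2],"yaw":0},{"hand":0.8,"slide":[0,0,-0.2],"yaw":0},{"hand":0.8,"slide":[0,0,-0.2],"yaw":0},{"hand":0.8,"slide":[0,0,-0.2],"yaw":0},{"hand":0.8,"slide":[0,0,0.8],"yaw":0},{"hand":0.8,"slide":[0,0,1.8],"yaw":0},{"hand":0.8,"slide":[0,0,1.8],"yaw":0}]'
```

```text
time_s: 7.92
tcp_pos: [0.6027, -0.1909, 0.1095]
ee_rot: [[0.162, -0.987, 0.002], [-0.987, -0.162, -0.0], [0.001, -0.002, -1.0]]
wrist_force: [-0.9, 0.9, -2.6]
gripper_width: 0.482
```

Gripped at 42 mm wide with about 2.6 N of load. Lifting and carrying it over the pad.

```bash
python3 -m inch '[{"hand":0.8,"slide":[0,0,5],"yaw":0},{"hand":0.8,"slide":[0,0,10],"yaw":0},{"hand":0.8,"slide":[-1,5,12],"yaw":-0.1},{"hand":0.8,"slide":[-2,10.5,12],"yaw":-0.2},{"hand":0.8,"slide":[-3.5,16,12],"yaw":-0.3},{"hand":0.8,"slide":[-4.5,21.5,12],"yaw":-0.4},{"hand":0.8,"slide":[-5.5,27,12],"yaw":-0.43},{"hand":0.8,"slide":[-6.5,32,12],"yaw":-0.43},{"hand":0.8,"slide":[-7.1,35.3,12],"yaw":-0.43},{"hand":0.8,"slide":[-7.1,35.3,12],"yaw":-0.43}]'; python3 -m inch '[{"hand":0.8,"slide":[0,0,-4],"yaw":0},{"hand":0.8,"slide":[0,0,-7],"yaw":0},{"hand":0.8,"slide":[0,0,-8],"yaw":0},{"hand":0.8,"slide":[0,0,-8],"yaw":0},{"hand":0.8,"slide":[0,0,-8],"yaw":0}]'; python3 - <<'E'
from h import *
print(sense()["tcp_pos"])
a=capture("scene");b=capture("top")
A=cv2.resize(a[120:210,330:430],None,fx=6,fy=6,interpolation=cv2.INTER_CUBIC)
B=cv2.resize(b[150:240,165:285],None,fx=6,fy=6,interpolation=cv2.INTER_CUBIC)
cv2.imwrite("pics/p1.png",cv2.resize(np.hstack([A,B]),None,fx=.6,fy=.6,interpolation=cv2.INTER_AREA))
E
```

```text
time_s: 9.18
tcp_pos: [0.5305, 0.1642, 0.2281]
ee_rot: [[-0.26, -0.965, -0.0], [-0.965, 0.26, 0.0], [-0.0, 0.0, -1.0]]
wrist_force: [-0.1, 0.2, -2.0]
gripper_width: 0.48
time_s: 9.8
tcp_pos: [0.5321, 0.1623, 0.1496]
ee_rot: [[-0.264, -0.965, 0.002], [-0.965, 0.264, 0.001], [-0.002, -0.002, -1.0]]
wrist_force: [0.2, 0.1, -1.4]
gripper_width: 0.478
[0.53207377 0.16231778 0.14960872]
```

View pics/p1.png

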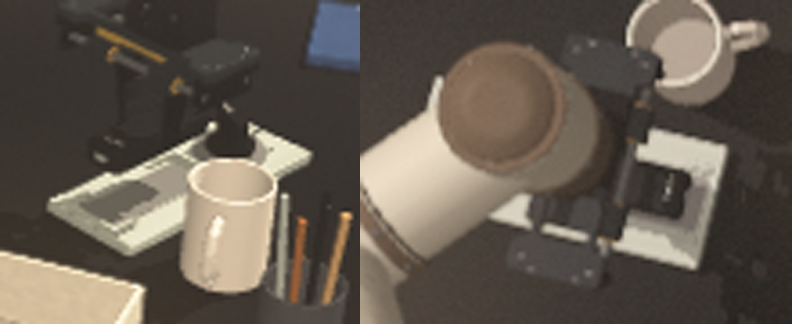

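The bank hangs over the pad with its visible end at (688,190). Checking that end against where it should be.

```bash
python3 - <<'E'
from h import *
e=lambda u,v,z:at("top",165+(u-360)/3.6,150+v/3.6,z)
c=np.array([.5321,.1623]);d=np.array([-.264,-.965]);n=np.array([.965,-.264])
for p in[(690,174),(686,216),(688,195)]:
    w=e(*p,.0905)[:2]-c;print("bank end",w@d,w@n)
# pad inner lip/corner of dock right end
w=e(727,148,.014)[:2]-c;print(w@d,w@n)
w=e(697,268,.014)[:2]-c;print(w@d,w@n)
print([px("top",[*(c+.065*d),.0905])])
E
```

```text
bank end 0.06684470077267488 0.016945796569990634
bank end 0.07247283459070498 -0.01754739544080615
bank end 0.06966533279264013 -0.0003262563711517493
0.07899648252270387 0.053628672887144346
0.0799804408746119 -0.05392558225641315
[(np.float64(254.6459647880949), np.float64(203.69704766278085))]
```

Lateral error is 0 and the bank is about 2 mm off along its length, against ±8 mm allowed. Lower gently.

```bash
python3 -m inch '[{"hand":0.8,"slide":[0.05,0.15,-2.5],"yaw":0},{"hand":0.8,"slide":[0.05,0.15,-4],"yaw":0},{"hand":0.8,"slide":[0.05,0.15,-4.6],"yaw":0},{"hand":0.8,"slide":[0.05,0.15,-4.8],"yaw":0},{"hand":0.8,"slide":[0.05,0.15,-4.8],"yaw":0}]'
```

```text
time_s: 10.52
tcp_pos: [0.532, 0.1638, 0.1007]
ee_rot: [[-0.264, -0.965, 0.001], [-0.965, 0.264, 0.0], [-0.0, -0.001, -1.0]]
wrist_force: [0.5, 1.3, -1.2]
gripper_width: 0.477
```

```bash
python3 -m inch '[{"hand":0.8,"slide":[0,0,-0.1],"yaw":0},{"hand":0.8,"slide":[0,0,-0.2],"yaw":0},{"hand":0.8,"slide":[0,0,-0.2],"yaw":0}]'
```

```text
time_s: 10.9
tcp_pos: [0.5317, 0.1637, 0.0983]
ee_rot: [[-0.264, -0.965, 0.0], [-0.965, 0.264, 0.0], [-0.0, -0.0, -1.0]]
wrist_force: [-0.1, 0.3, -2.0]
gripper_width: 0.479
```

```bash
python3 -m inch '[{"hand":0.8,"slide":[0,0,-0.1],"yaw":0},{"hand":0.8,"slide":[0,0,-0.1],"yaw":0}]'
```

```text
time_s: 11.15
tcp_pos: [0.5318, 0.1637, 0.0975]
ee_rot: [[-0.264, -0.965, 0.0], [-0.965, 0.264, 0.0], [-0.0, -0.0, -1.0]]
wrist_force: [-0.8, -0.1, 0.3]
gripper_width: 0.48
```

```bash
python3 -c "
from h import *
s=sense();print(s['tcp_pos'],s['wrist_force'],s['moment'])
shot('scene','low.png',(330,120,450,200),6)"
```

```text
[0.53179452 0.16373878 0.09748475] [-0.80778255 -0.14209113  0.34399654] [ 0.04904597  0.09958734 -0.00623338]
```

View pics/low.png

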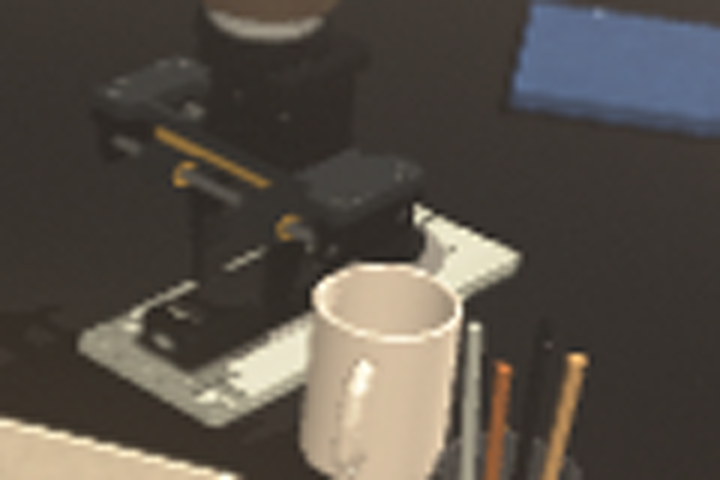

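The bank sits between the lips, with its dark end at (180,330) inside the end lip. The load has gone from -2.0 to +0.3 N, so it is resting. Release after another 0.5 mm and rise.

```bash
python3 -m inch '[{"hand":0.8,"slide":[0,0,-0.05],"yaw":0},{"hand":0.8,"slide":[0,0,-0.05],"yaw":0}]'; python3 -m inch '[{"hand":0.3,"slide":[0,0,0],"yaw":0},{"hand":0.3,"slide":[0,0,0],"yaw":0},{"hand":0.3,"slide":[0,0,0],"yaw":0},{"hand":0.3,"slide":[0,0,0.5],"yaw":0},{"hand":0.3,"slide":[0,0,4],"yaw":0},{"hand":0.3,"slide":[0,0,9],"yaw":0},{"hand":0.3,"slide":[-6,0,10],"yaw":0},{"hand":0.3,"slide":[-10,-6,10],"yaw":0},{"hand":0.3,"slide":[-10,-12,10],"yaw":0},{"hand":0.3,"slide":[-10,-16,10],"yaw":0}]';  python3 - <<'E'
from h import *
print(sense()["tcp_pos"])
a=capture("top")
cv2.imwrite("pics/dock2.png",cv2.resize(a[160:235,170:275],None,fx=7,fy=7,interpolation=cv2.INTER_CUBIC))
E
```

```text
time_s: 11.45
tcp_pos: [0.5318, 0.1637, 0.0975]
ee_rot: [[-0.264, -0.965, 0.0], [-0.965, 0.264, 0.0], [-0.0, -0.0, -1.0]]
wrist_force: [-2.7, 0.8, 5.8]
gripper_width: 0.484
time_s: 12.7
tcp_pos: [0.4307, 0.0021, 0.1975]
ee_rot: [[-0.263, -0.965, 0.001], [-0.965, 0.263, 0.0], [-0.001, -0.001, -1.0]]
wrist_force: [0.4, -0.6, 0.2]
gripper_width: 0.704
[0.4306925  0.00211101 0.19750747]
```

View pics/dock2.png

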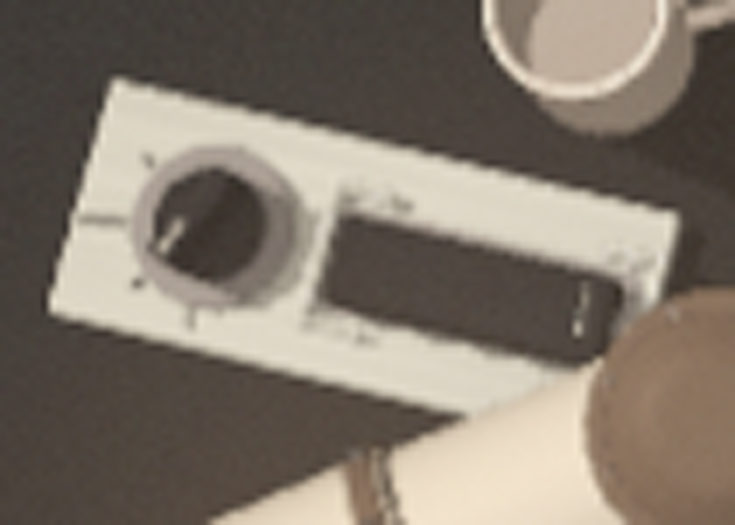

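The bank lies inside the lips, with its dots at (580,310), and the mug and dial are unchanged. The pointer line (182,220)→(157,250) gives about 0.48 rad, so grip across the bar at a jaw yaw of 47°. Closing will align the bar to the jaws, and the final jaw yaw for 1.4 is -5.5°.

```bash
python3 -m inch '[{"hand":0.3,"slide":[13.5,28,0],"yaw":1.09},{"hand":0.3,"slide":[13.5,28,0],"yaw":1.09},{"hand":0.3,"slide":[13.5,28,0],"yaw":1.09},{"hand":0.3,"slide":[13.5,28,0],"yaw":1.09},{"hand":0.3,"slide":[13.5,28,0],"yaw":1.09},{"hand":0.3,"slide":[13.5,28,0],"yaw":1.09},{"hand":0.3,"slide":[13.5,28,0],"yaw":1.09},{"hand":0.3,"slide":[13.5,28,-1.5],"yaw":1.09},{"hand":0.3,"slide":[13.5,28,-1.5],"yaw":1.09}]'; python3 - <<'E'
from h import *
print(sense()["tcp_pos"])
shot("scene","d1.png",(350,100,450,180),7)
E
```

```text
time_s: 13.88
tcp_pos: [0.5656, 0.2824, 0.1801]
ee_rot: [[0.732, -0.682, -0.003], [-0.682, -0.732, -0.002], [-0.001, 0.004, -1.0]]
wrist_force: [-0.1, -0.6, -0.0]
gripper_width: 0.698
[0.56564995 0.28235769 0.18006847]
```

View pics/d1.png

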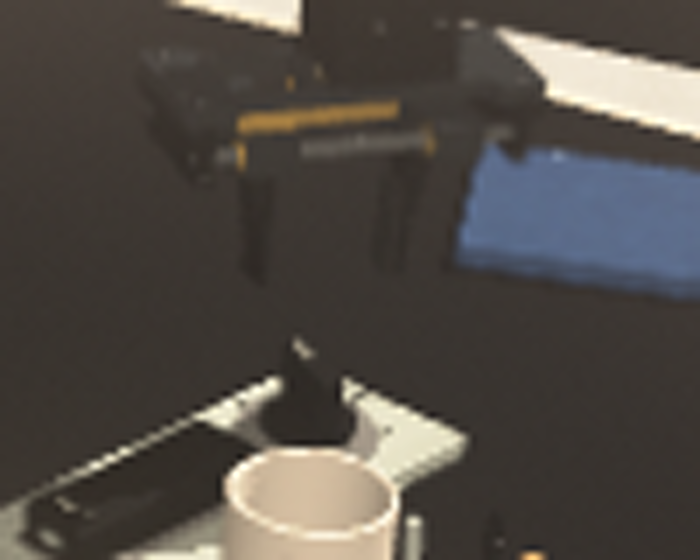

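The bar at (310,380) is seen almost end-on, and the fingers at (255,270) and (390,260) straddle it. Descend and close.

```bash
python3 -m inch '[{"hand":0.3,"slide":[0,0,-3.5],"yaw":0},{"hand":0.3,"slide":[0,0,-6.5],"yaw":0},{"hand":0.3,"slide":[0,0,-7.8],"yaw":0},{"hand":0.3,"slide":[0,0,-7.8],"yaw":0},{"hand":1,"slide":[0,0,-7.8],"yaw":0},{"hand":1,"slide":[0,0,-7.8],"yaw":0},{"hand":1,"slide":[0,0,-7.8],"yaw":0},{"hand":1,"slide":[0,0,-7.8],"yaw":0},{"hand":1,"slide":[0,0,-7.8],"yaw":0},{"hand":1,"slide":[0,0,-7.8],"yaw":0}]'; python3 -c "
from h import *
s=sense();print(s['tcp_pos'],s['wrist_force'],s['moment'])"
```

```text
time_s: 15.18
tcp_pos: [0.5664, 0.2834, 0.1038]
ee_rot: [[0.733, -0.68, -0.001], [-0.68, -0.733, -0.001], [-0.0, 0.001, -1.0]]
wrist_force: [-1.7, -0.2, 1.5]
gripper_width: 0.161
[0.56639478 0.28337343 0.10378978] [-1.72830645 -0.24714234  1.45110376] [-0.20757426  0.31106934 -0.07313651]
```

```bash
python3 -m inch '[{"hand":1,"slide":[0,0,0],"yaw":-0.1},{"hand":1,"slide":[0,0,0],"yaw":-0.23},{"hand":1,"slide":[0,0,0],"yaw":-0.36},{"hand":1,"slide":[0,0,0],"yaw":-0.49},{"hand":1,"slide":[0,0,0],"yaw":-0.62},{"hand":1,"slide":[0,0,0],"yaw":-0.74},{"hand":1,"slide":[0,0,0],"yaw":-0.84},{"hand":1,"slide":[0,0,0],"yaw":-0.92},{"hand":1,"slide":[0,0,0],"yaw":-0.92},{"hand":1,"slide":[0,0,0],"yaw":-0.92}]'
```

```text
time_s: 16.42
tcp_pos: [0.5663, 0.2834, 0.1038]
ee_rot: [[-0.096, -0.995, -0.001], [-0.995, 0.096, -0.001], [0.001, 0.001, -1.0]]
wrist_force: [-2.3, -0.9, 2.4]
gripper_width: 0.158
```

```bash
python3 -m inch '[{"hand":0.4,"slide":[0,0,0],"yaw":0},{"hand":0.4,"slide":[0,0,0],"yaw":0},{"hand":0.4,"slide":[0,0,0],"yaw":0},{"hand":0.4,"slide":[0,0,3],"yaw":0},{"hand":0.4,"slide":[0,0,8],"yaw":0},{"hand":0.4,"slide":[0,0,13],"yaw":0},{"hand":0.4,"slide":[-4,5,15],"yaw":0},{"hand":0.4,"slide":[-8,10,15],"yaw":0},{"hand":0.4,"slide":[-12,14,15],"yaw":0},{"hand":0.4,"slide":[-16,18,15],"yaw":0}]';  python3 -m inch '[{"hand":0.4,"slide":[-4,4,0],"yaw":0},{"hand":0.4,"slide":[-8,8,0],"yaw":0},{"hand":0.4,"slide":[-8,8,0],"yaw":0}]'; python3 - <<'E'
from h import *
print(sense()["tcp_pos"])
a=capture("top")
cv2.imwrite("pics/dock3.png",cv2.resize(a[160:235,170:275],None,fx=7,fy=7,interpolation=cv2.INTER_CUBIC))
E
```

```text
time_s: 17.68
tcp_pos: [0.4052, 0.4652, 0.2539]
ee_rot: [[-0.096, -0.995, 0.0], [-0.995, 0.096, 0.001], [-0.001, -0.0, -1.0]]
wrist_force: [0.8, 0.9, 0.2]
gripper_width: 0.6
time_s: 18.05
tcp_pos: [0.324, 0.5463, 0.2534]
ee_rot: [[-0.092, -0.996, 0.0], [-0.996, 0.092, 0.001], [-0.001, 0.0, -1.0]]
wrist_force: [1.0, -0.3, 0.2]
gripper_width: 0.602
[0.32396524 0.54628224 0.25343373]
```

View pics/dock3.png

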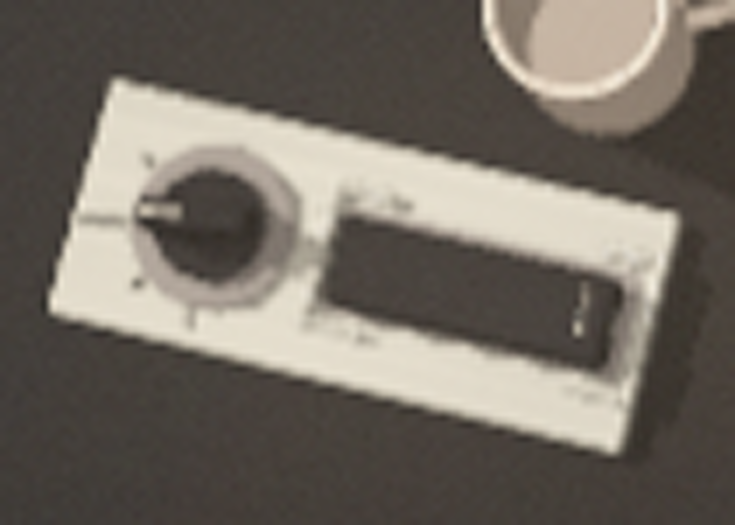

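```bash
cat >> geo.py <<'E'
print("---")
ax=np.array([.5663,.2834])
for a0 in(dial,ax):
  for p in[(182,212),(137,210)]:
    l=R(dy).T@(D(*p,.058)[:2]-a0);print(l,np.arctan2(l[1],-l[0]))
a,b=D(182,212,.058),D(137,210,.058);l=R(dy).T@(b-a)[:2];print("line dir",np.arctan2(l[1],-l[0]))
kc,ky=rect([D(*p,.040) for p in[(345,208),(625,280),(602,372),(322,297)]],"bank",.04);print("rel pad",R(dy).T@(kc[:2]-pad),ky-dy)
E
python3 geo.py | sed -n '/---/,$p'
```

```text
---
[-0.00038491  0.00453503] 1.4861238403577122
[-0.00423442  0.02429251] 1.3982206121974328
[-0.00018415  0.00315636] 1.5125201036393414
[-0.00403365  0.02291383] 1.396545858909254
line dir 1.3783692307460371
bank c [0.5315 0.1614 0.04  ] len y 0.1293 0.1292 len x 0.0407 0.0417
  yaw -0.2842
rel pad [-0.00154268  0.00050752] -0.01703897571724311
```

The pointer reads 1.38 to 1.40 and the bank is within 2 mm of the pad's centre, so I'm handing in.

```bash
python3 -c "
from h import *
print(finish_job(), sense()['time_s'])"
```

```text
the job is handed in; nothing more can be done
the job is handed in; nothing more can be done
```

The power bank is on the charging pad and the dial points at the long mark. I handed the job in at about 18 s of the 64 s allowed.

- **Power bank:** I pushed the pen tray to the box's -y end, then lifted the bank out, gripping it high so the gripper's body cleared the mug. I released it only once the pad carried its weight. In the last picture it lies flat inside the lips, about 1.5 mm and 0.5 mm off the pad's centre and 0.02 rad off in yaw.
- **Dial:** I turned it to a final gripper angle of -5.5°, which puts the pointer at 1.4. The last picture reads 1.40 from the line's outer end and 1.38 from its direction. The line's inner end gives about 1.5, but it is too close to the axis to count for much.
- **Forces:** The largest wrist force I read was about 6 N, as the bank was set down.
- **Other things:** The mug had not moved in the last picture. I did not photograph the stapler, remote or pen pot again at the end. The stapler and remote were last seen in the box just before the lift, and nothing I felt during the moves suggested contact.

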